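# Load the farm-stand pan: squared ticket pads and a fresh label roll

## Task

Load the sheet pan for the farm stand: stack every loose ticket pad squarely on the pad of its own length that already lies on the pan, so that you get one neat pile of long pads and one of short pads. The steel weight is lying on one of those two pads: take it off while you work and in the end lay it centrally on top of the finished pile it came from. Also slide the full (fatter) label roll up off its post and put it on the free part of the pan, not on the pads; leave the part-used roll on its post, and do not shove or tip the bowl, the tape roll or the box cutter.

Things in the scene. Friction and masses are not known exactly. Their poses are not given: they have to be found in the camera images.
- pad_long_1: loose long weigh-ticket pad, a rigid block of white paper on a cardboard back with a grey binding strip at its +x end, 120 x 56 x 12 mm (x, y, z). Lies face up on the table; may be absent. Origin: centre of its underside; x along its length, z up.
- pad_long_2: loose long weigh-ticket pad, a rigid block of white paper on a cardboard back with a grey binding strip at its +x end, 120 x 56 x 12 mm (x, y, z). Lies face up on the table; may be absent. Origin: centre of its underside; x along its length, z up.
- pad_long_3: loose long weigh-ticket pad, a rigid block of white paper on a cardboard back with a grey binding strip at its +x end, 120 x 56 x 12 mm (x, y, z). Lies face up on the table; may be absent. Origin: centre of its underside; x along its length, z up.
- pad_short_1: loose short weigh-ticket pad, a rigid block of white paper on a cardboard back with a grey binding strip at its +x end, 80 x 56 x 12 mm (x, y, z). Lies face up on the table; may be absent. Origin: centre of its underside; x along its length, z up.
- pad_short_2: loose short weigh-ticket pad, a rigid block of white paper on a cardboard back with a grey binding strip at its +x end, 80 x 56 x 12 mm (x, y, z). Lies face up on the table; may be absent. Origin: centre of its underside; x along its length, z up.
- base_long: long ticket pad, the same 120 x 56 x 12 mm, already lying on the pan: the bottom of the pile of long pads. Loose. Origin: centre of its underside; x along its length, z up. A pad may lie either end first and either face up: both count as square.
- base_short: short ticket pad, the same 80 x 56 x 12 mm, already lying on the pan: the bottom of the pile of short pads. Loose. Origin and axes as for the other pads.
- weight: dark steel bar weight used as a paperweight, 76 x 40 x 22 mm (x, y, z), about 0.5 kg. At the start it lies on top of one of the two pads on the pan. Origin: centre of its underside.
- pan: shallow aluminium sheet pan, fixed to the table, inside 390 x 330 mm (x, y), floor 4 mm thick, flared rim 20 mm high. Origin: centre of its underside, so its floor is at z = 4 mm. The two pads lie end to end along the pan's middle line, lengths along pan x, centres at about pan x = -110 mm (under the weight) and +20 mm; the far end, beyond pan x = +90 mm, is free.
- roll_full: full roll of white labels wound on a cardboard core, 64 mm outside diameter, 80 mm tall, core hole 26 mm; it stands over one post of the roll stand. About 0.16 kg. Origin: the middle of the roll, on its axis; z along the axis (40 mm to each end).
- roll_part: part-used label roll, 44 mm outside diameter, 80 mm tall, core hole 26 mm; it stands over the other post. Origin: the middle of the roll; z along the axis.
- stand: roll stand, fixed: grey cast base 100 x 200 x 14 mm (x, y, z) with two upright steel posts, 18 mm diameter, at y = +50 and -50 mm, that reach up to 112 mm above the table. The rolls rest on the base with 18 mm of post standing out above them; a roll must be lifted straight up by 100 mm to come free. Origin: centre of its underside.
- cutter: bystander: grey box cutter lying flat, 150 x 24 x 16 mm. Origin: centre of its underside.
- tape: bystander: roll of clear packing tape lying on the table, 100 mm diameter, 48 mm high. Origin: centre of its underside.
- bowl: bystander: small steel bowl, 90 mm across, 45 mm high. Origin: centre of its underside.
There are look-alikes about, which are no part of the job. What is shaped like the roll_full but blue is not meant.

How it is judged:
By the outcome, as a careful person would: the job done as asked, in the order asked, and still so for the second after the job is handed in, with the robot touching nothing.
Of pad_long_1, pad_long_2, pad_long_3, pad_short_1, pad_short_2 only 4 to 5 are there at a start; the rules pass over those that are not, and their reading is None.
At some moment in a run one of pad_long_1, pad_long_2, pad_long_3, pad_short_1, pad_short_2 may be knocked a few centimetres aside while the robot is not near it.
Once in a run the grip may slacken for a moment while it holds something.
It also fails if it takes over 210 s, if anything falls off the work surface, if the arm or the gripper's body presses on something with over 40 N, if the wrist force passes 120 N, or if a joint passes its speed limit or range.

## Robot

A 7-joint arm with a two-finger parallel gripper is mounted at the origin on the work surface. World frame = base frame: x ahead of the robot, y to its left, z up, the work surface at z = 0. Lengths are in m, angles in rad, forces in N, time in s.
With the tool pointing down it reaches from about 0.425 to 0.825 m from the base axis. Payload 3.6 kg.
Tool frame: the origin (TCP) lies where the fingers leave the gripper's body, on its centre line; the fingertips stand 73 mm ahead of it and the grasp point (between the pads) lies 54 mm ahead of it; x points along the fingers, y is the direction in which the jaws open and shut, and the axes are right-handed (so a half turn about x gives the same grasp; the last joint's range is limited). The gripper opens to 85 mm and grips with 20 to 120 N. Pads are 22 mm wide; open, the fingers measure 114 mm over their backs; the gripper's body (76 mm by 85 mm) begins 54 mm behind the grasp point. The pads swing forward as they close: fully open they stand 13 mm farther back than shut.
Start: joints at [-1.22, 0.615, -0.013, 1.423, 0.008, 1.103, -0.04], TCP at [0.239, 0.604, 0.304] pointing down, gripper open.
Joint ranges: [-3.12, 3.12], [-0.3, 2.06], [-1.34, 1.32], [0.26, 2.42], [-1.36, 4.5], [0.01, 1.98], [-2.84, 2.84]. Speed limits (rad/s): [2.79, 2.79, 3.14, 3.14, 3.14, 3.14, 3.14].

## Interface

Orientations are given as a unit quaternion [x, y, z, w].
In Python, from station import arm, snapshot, camera_info, ticket gives the robot as it stands. Calls block until the motion is done:
- arm.movep(position, orientation): joint-space move of the TCP to a pose.
- arm.line_to(position, velocity=0.15, ori=None): straight line of the TCP; ori=None keeps the orientation; velocity is the mean speed in m/s.
- arm.move_j(angles): joint-space move.
- arm.move_gripper(opening, effort=None): opening from 0.0 (shut) to 1.0 (fully open); effort is the grip in N (None keeps the last); returns when the fingers have stopped.
- arm.pause(seconds).
- arm.ik(position, orientation): joint angles nearest the present ones, or None.
- snapshot(name): name is "side" or "top" or "wrist"; returns the picture (480x640x3 uint8, blue, green, red); there is no depth.
- camera_info(name): a dict with "fx", "fy", "cx", "cy" (pixels), "R" (3x3) and "t" (3): a world point X has camera coordinates R X + t; the wrist camera has in their place "T_tool_cam" (4x4, takes a point from camera to tool coordinates, whose origin is the TCP and whose axes are the tool frame's). Camera axes: x right, y down, z forward; pixel columns grow to the right and rows downward; lengths in m; the calibration is good to about 2 mm. A picture is of the moment at which its call begins: read the wrist's pose just before it. camera_info takes no time and is no camera call.
A pose or a line that the arm cannot do raises arm.MotionError and nothing moves.
- ticket.finish_job(): hands the job in, once; it reports no verdict.
Readings, each from a call of its own:
- arm.read_time(): time.
- arm.read_joint_positions(): joint angles.
- arm.read_dq(): joint speeds.
- arm.read_effort(): joint torques, N m.
- arm.read_tool_pos(): TCP position.
- arm.read_eef_rot(): TCP orientation.
- arm.read_ft_force(): force on the tool from outside, world axes, zero at the start.
- arm.read_wrist_torque(): the same for the moment, N m.
- arm.read_opening(): opening from 0.0 (shut) to 1.0 (fully open).
Only numpy, scipy, OpenCV 4.12 (cv2) and the standard library are available. Lean on these libraries where they do the work, as an engineer would, in place of code of your own. Each camera call takes 0.05 s, during which the arm holds its last target.

## Working session

There is one attempt and no reset: what is moved stays moved. The work goes in short steps, each a Python script; the robot and the scene stay as the last script left them, time stands still between calls to the robot, and variables do not carry over. Pictures are saved under pics/ and viewed, and the job is handed in when it is done.

```bash
ls; mkdir -p pics; python3 - <<'E'
from station import arm, snapshot, camera_info
import cv2
for n in ("top","side","wrist"):
    cv2.imwrite(f"pics/{n}0.png",snapshot(n)); print(n,camera_info(n))
print(arm.read_time(),arm.read_tool_pos(),arm.read_eef_rot(),arm.read_ft_force())
E
```

```text
pics
top {'fx': 486.3819246845287, 'fy': 486.3819246845287, 'cx': 320.45893813761114, 'cy': 238.80426346892546, 'R': array([[-0.0207562 , -0.99942261,  0.02690019],
       [-0.99445991,  0.017865  , -0.10358732],
       [ 0.10304694, -0.02890124, -0.99425653]]), 't': array([-0.06301679,  0.42668028,  1.31475114])}
side {'fx': 473.51852886602296, 'fy': 473.51852886602296, 'cx': 325.6002523558597, 'cy': 240.14025681895598, 'R': array([[ 0.94989531, -0.31224773, -0.01415138],
       [-0.22444064, -0.64986545, -0.72615514],
       [ 0.2175438 ,  0.69294751, -0.68738523]]), 't': array([-0.42405141,  0.1150916 ,  1.11635459])}
wrist {'fx': 390.9576839004417, 'fy': 390.9576839004417, 'cx': 319.8185358520449, 'cy': 244.5687676393916, 'T_tool_cam': array([[-1.03848150e-04, -2.90162585e-01,  9.56977358e-01,
        -7.05461993e-02],
       [ 9.99999990e-01, -1.19152723e-04,  7.23888467e-05,
         2.59467699e-04],
       [ 9.30219227e-05,  9.56977356e-01,  2.90162595e-01,
        -7.37076258e-02],
       [ 0.00000000e+00,  0.00000000e+00,  0.00000000e+00,
         1.00000000e+00]])}
0.15 [0.23897365 0.60398543 0.3030029 ] [ 0.13168204  0.69471742 -0.13309371  0.69448802] [ 0.3941155   0.15070763 -0.36133681]
```

View pics/top0.png

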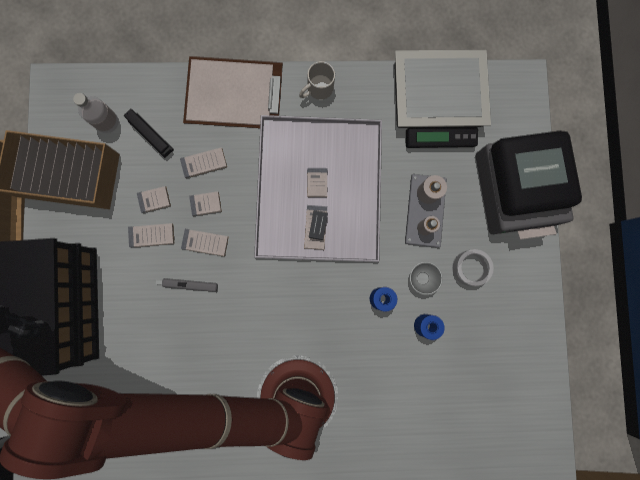

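View pics/side0.png

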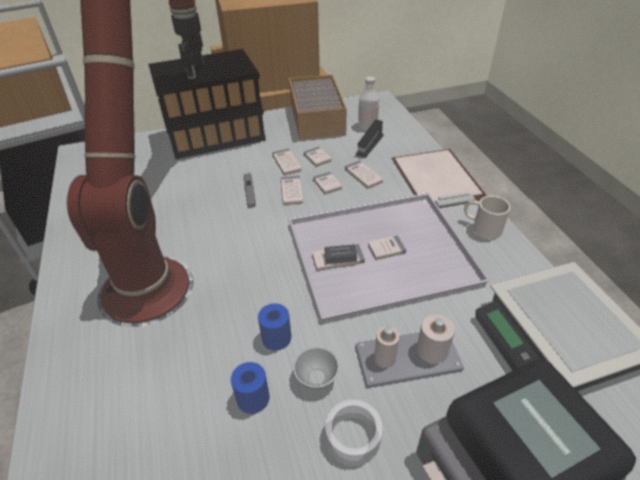

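View pics/wrist0.png

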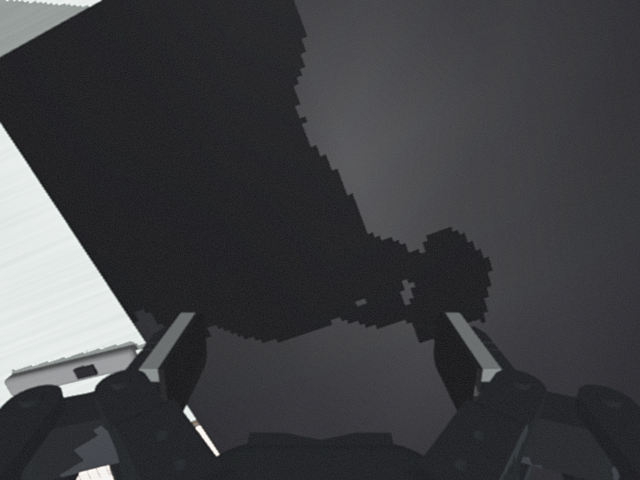

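```bash
python3 - <<'E'
import cv2,numpy as np
im=cv2.imread("pics/top0.png")
a=cv2.resize(im[135:300,115:245],None,fx=4.5,fy=4.5,interpolation=cv2.INTER_CUBIC);b=cv2.resize(im[110:270,250:450],None,fx=4,fy=4,interpolation=cv2.INTER_CUBIC)
cv2.imwrite("pics/za.png",a[:600]);cv2.imwrite("pics/zb.png",b[:600])
for p in [(204,162),(225,165),(153,199),(205,204),(152,235),(205,242),(120,220),(180,220),(240,200),(317,183),(317,246),(316,213),(290,180),(360,200)]:
    print(p,im[p[1],p[0]],cv2.cvtColor(im,cv2.COLOR_BGR2HSV)[p[1],p[0]])
E
```

```text
(204, 162) [124 127 135] [  8  21 135]
(225, 165) [137 142 152] [ 10  25 152]
(153, 199) [138 142 153] [  8  25 153]
(205, 204) [138 143 154] [  9  26 154]
(152, 235) [137 142 153] [  9  27 153]
(205, 242) [126 129 137] [  8  20 137]
(120, 220) [128 130 128] [ 60   4 130]
(180, 220) [126 128 126] [ 60   4 128]
(240, 200) [129 131 130] [ 45   4 131]
(317, 183) [140 145 156] [  9  26 156]
(317, 246) [140 145 156] [  9  26 156]
(316, 213) [65 63 62] [110  12  65]
(290, 180) [153 148 154] [155  10 154]
(360, 200) [161 155 161] [150  10 161]
```

View pics/za.png

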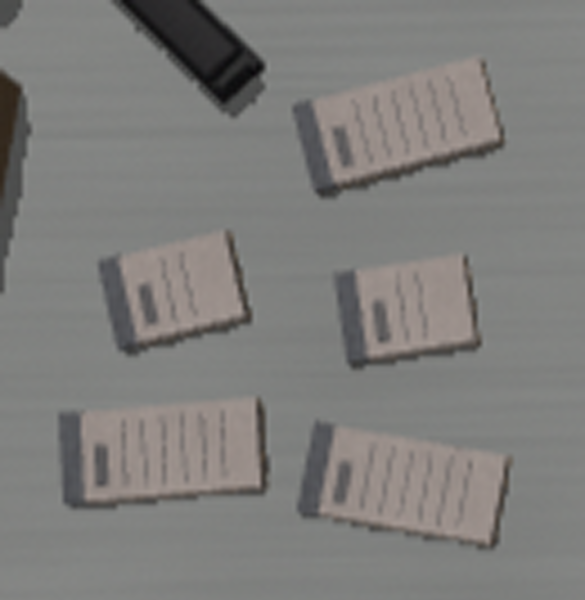

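View pics/zb.png

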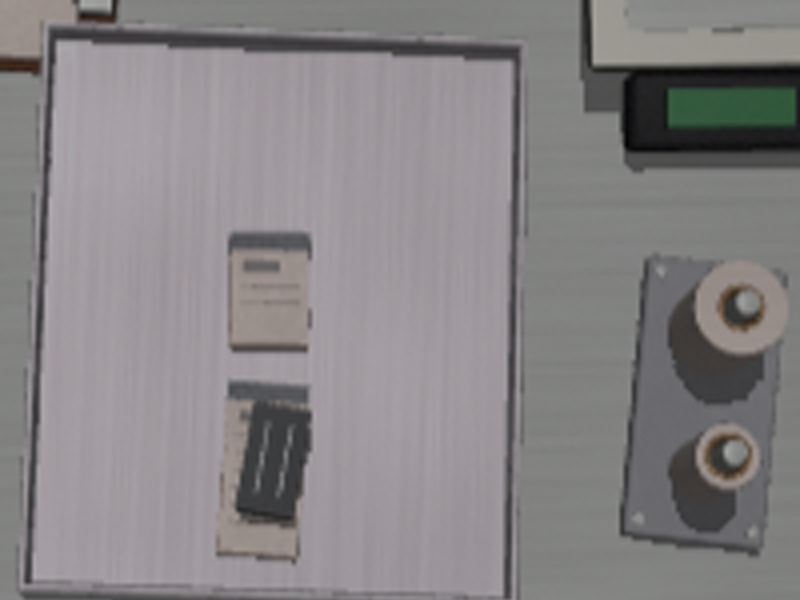

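```bash
cat > h.py <<'E'
import cv2,numpy as np
from station import arm, snapshot, camera_info
from scipy.spatial.transform import Rotation as Rn
def P(cam,T=None):
    """camera 3x4 (K,R,t)"""
    i=camera_info(cam); K=np.array([[i['fx'],0,i['cx']],[0,i['fy'],i['cy']],[0,0,1]])
    if cam=='wrist':
        Tw=np.eye(4);Tw[:3,:3]=Rn.from_quat(T[1]).as_matrix();Tw[:3,3]=T[0]
        C=np.linalg.inv(Tw@np.array(i['T_tool_cam'])); return K,C[:3,:3],C[:3,3]
    return K,np.array(i['R']),np.array(i['t'])
def rectify(im,cam3,z,x0,x1,y0,y1,s=1000.):
    """image rows: x from x1 down to x0; cols: y from y1 to y0 (like the top cam)"""
    K,R,t=cam3
    H=K@np.c_[R[:,0],R[:,1],R[:,2]*z+t]           # world(x,y,1)->pix
    A=np.array([[0,-1/s,x1],[-1/s,0,y1],[0,0,1]])  # out pix (u,v)->(x,y)
    return cv2.warpPerspective(im,H@A,(int((y1-y0)*s),int((x1-x0)*s)),flags=cv2.INTER_LINEAR|cv2.WARP_INVERSE_MAP)
def pix2w(cam3,u,v,z):
    K,R,t=cam3; d=R.T@np.linalg.solve(K,[u,v,1.]); c=-R.T@t
    return c+d*(z-c[2])/d[2]
def w2pix(cam3,X):
    K,R,t=cam3; p=K@(R@np.array(X)+t); return p[:2]/p[2]
def pose(): return np.array(arm.read_tool_pos()),np.array(arm.read_eef_rot())
def quat(yaw):
    """tool down; jaw direction (tool y) = (cos,sin)(yaw) in xy"""
    y=np.array([np.cos(yaw),np.sin(yaw),0]);x=np.array([0,0,-1.]);return Rn.from_matrix(np.c_[x,y,np.cross(x,y)]).as_quat()
def rects(rec,x1,y1,amin=2500,amax=9000,s=1000.):
    f=cv2.GaussianBlur(rec,(5,5),0).astype(float); B,G,R=f[...,0],f[...,1],f[...,2]
    paper=((R-B)>6)&(R>90)
    strip=((B-R)>5)&(G<115)&(G>55)
    m=(paper|strip).astype(np.uint8)*255
    m=cv2.morphologyEx(m,cv2.MORPH_CLOSE,np.ones((7,7),np.uint8));m=cv2.morphologyEx(m,cv2.MORPH_OPEN,np.ones((9,9),np.uint8))
    out=[]
    for c in cv2.findContours(m,cv2.RETR_EXTERNAL,cv2.CHAIN_APPROX_NONE)[0]:
        a=cv2.contourArea(c)*(1000/s)**2
        if not amin<a<amax: continue
        (u,v),(w,h),ang=cv2.minAreaRect(c)
        bp=cv2.boxPoints(((u,v),(w,h),ang)); e=bp[1]-bp[0]; e2=bp[2]-bp[1]
        if np.hypot(*e2)>np.hypot(*e): e=e2
        yaw=np.arctan2(-e[0],-e[1])  # dx=-dv, dy=-du
        yaw=(yaw+np.pi/2)%np.pi-np.pi/2
        out.append((x1-v/s,y1-u/s,yaw,max(w,h)/s*1000,min(w,h)/s*1000,a))
    return out,m
E
cat > a.py <<'E'
from h import *
im=cv2.imread("pics/top0.png");c=P('top')
r=rectify(im,c,.012,.25,.75,.0,.7)
o,m=rects(r,.75,.7)
for q in o: print(np.round(q,3))
cv2.imwrite("pics/r0.png",r);cv2.imwrite("pics/m0.png",m)
for n,(u,v),z in [("rollF",(435.5,186.8),.094),("postF",(437,185),.112),("rollP",(432,223.8),.094),("postP",(433,223),.112),("pan TL",(262.5,117.5),.02),("TR",(380.5,121),.02),("BL",(256.5,257),.02),("BR",(379,261),.02),
  ("wt",(318.6,225),.038),("cutL",(160,283),.01),("cutR",(217,287),.01),("bowl",(425,278),.045)]:
    print(n,pix2w(c,u,v,z).round(3))
E
python3 a.py
```

```text
[4.22000e-01 2.42000e-01 1.38500e+00 1.12355e+02 5.81120e+01 6.14300e+03]
[ 4.46000e-01  3.92000e-01 -1.51000e+00  1.19568e+02  5.89520e+01
  6.11750e+03]
[ 5.3200e-01  2.4500e-01 -1.4330e+00  8.0588e+01  5.9072e+01  4.0360e+03]
[ 5.4600e-01  3.8700e-01 -1.3260e+00  8.1249e+01  5.9664e+01  4.0325e+03]
[ 6.50000e-01  2.51000e-01 -1.32600e+00  1.19085e+02  5.86940e+01
  6.18600e+03]
rollF [ 0.551 -0.377  0.094]
postF [ 0.552 -0.376  0.112]
rollP [ 0.452 -0.363  0.094]
postP [ 0.452 -0.361  0.112]
pan TL [0.773 0.085 0.02 ]
TR [ 0.759 -0.249  0.02 ]
BL [0.379 0.105 0.02 ]
BR [ 0.361 -0.231  0.02 ]
wt [ 0.462 -0.067  0.038]
cutL [0.313 0.369 0.01 ]
cutR [0.299 0.214 0.01 ]
bowl [ 0.312 -0.351  0.045]
```

View pics/r0.png

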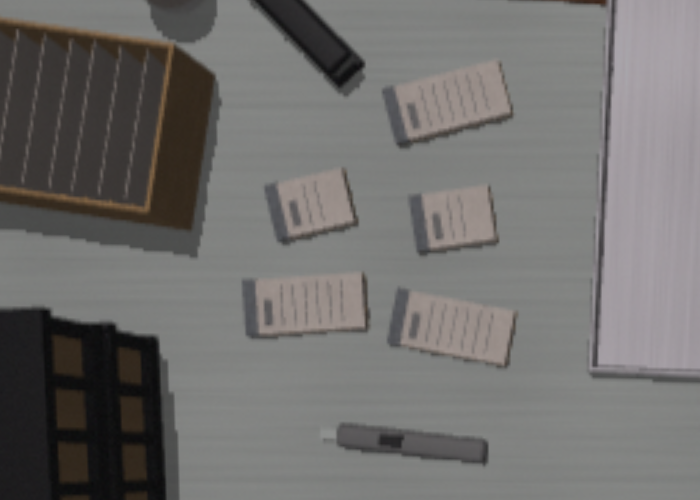

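View pics/m0.png

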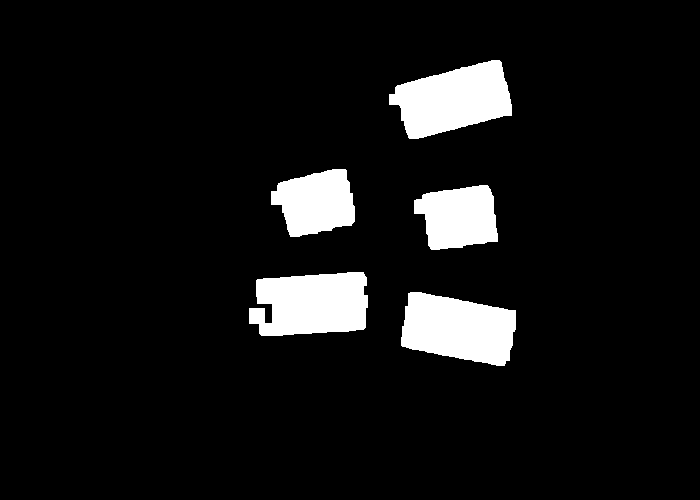

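```bash
python3 - <<'E'
from h import *
j0=np.array(arm.read_joint_positions())
for nm,p in [("wt",[.462,-.067,.26]),("wtlow",[.462,-.067,.09]),("pads",[.446,.392,.25]),("roll",[.70,-.08,.26]),("rollS",[.552,-.376,.25]),("far",[.65,.25,.09])]:
    for y in (np.pi/2,-np.pi/2,0,np.pi):
        q=arm.ik(p,quat(y)); print(nm,round(y,2),None if q is None else np.round(q,2))
t=arm.read_time()
arm.movep([.50,-.067,.28],quat(np.pi/2)); print(arm.read_time()-t)
print(pose()); im=snapshot('wrist'); cv2.imwrite('pics/w1.png',im)
E
```

```text
wt 1.57 [-0.02  0.4   0.16  2.   -0.09  0.76  1.77]
wt -1.57 [-0.48  0.51  0.85  2.01 -0.51  0.85 -0.91]
wt 0 [-0.24  0.42  0.47  2.   -0.27  0.78  0.39]
wt 3.14 [-0.62  0.63  1.14  2.01 -0.71  0.97 -2.26]
wtlow 1.57 [ 0.17  0.7  -0.11  2.13  0.22  0.32  1.45]
wtlow -1.57 [-0.1   0.72  0.29  2.14 -0.57  0.36 -0.91]
wtlow 0 [ 0.04  0.7   0.09  2.14 -0.19  0.31  0.29]
wtlow 3.14 [ 0.43  0.75 -0.5   2.13  0.81  0.47  2.43]
pads 1.57 [-0.69  0.58 -0.1   1.66  0.07  0.9   0.75]
pads -1.57 [-1.17  0.67  0.7   1.68 -0.5   0.98 -1.86]
pads 0 [-0.93  0.59  0.28  1.67 -0.19  0.91 -0.58]
pads 3.14 [-0.44  0.63 -0.51  1.65  0.36  0.96  2.05]
roll 1.57 [ 0.06  0.74  0.04  1.3  -0.03  1.1   1.67]
roll -1.57 [-0.28  0.85  0.77  1.31 -0.59  1.21 -1.05]
roll 0 [-0.12  0.77  0.41  1.3  -0.31  1.13  0.32]
roll 3.14 [-0.39  0.98  1.13  1.32 -0.88  1.37 -2.43]
rollS 1.57 [ 0.37  0.72  0.36  1.44 -0.27  1.04  2.36]
rollS -1.57 [ 0.04  0.96  1.17  1.45 -0.89  1.32 -0.3 ]
rollS 0 [ 0.18  0.79  0.74  1.45 -0.57  1.12  1.02]
rollS 3.14 [ 0.04  0.94  1.13  1.45 -0.87  1.29 -1.89]
far 1.57 [-0.34  0.92 -0.1   1.45  0.12  0.78  1.08]
far -1.57 [-0.7   1.    0.6   1.47 -0.66  0.89 -1.46]
far 0 [-0.5   0.93  0.2   1.46 -0.22  0.78 -0.22]
far 3.14 [-0.14  0.97 -0.49  1.44  0.54  0.87  2.33]
2.5500000000000003
(array([ 0.50031803, -0.06597037,  0.27996281]), array([-4.69950448e-04,  7.07048796e-01,  8.46991516e-04,  7.07164099e-01]))
```

View pics/w1.png

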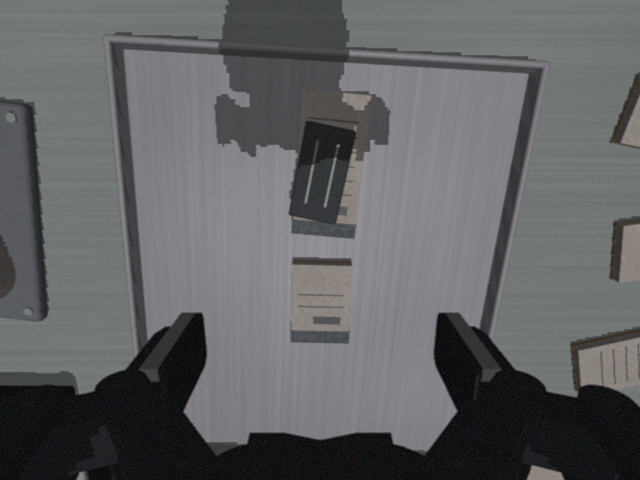

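```bash
cat > b.py <<'E'
from h import *
T=(np.array([ 0.50031803, -0.06597037,  0.27996281]), np.array([-4.69950448e-04,  7.07048796e-01,  8.46991516e-04,  7.07164099e-01]))
c=P('wrist',T);im=cv2.imread('pics/w1.png')
for z,pts in ((.038,[(308,121),(357,129),(337,223),(290,214)]),(.016,[(291,259),(351,259),(349,343),(291,342)]),(.016,[(301,92),(369,92),(355,237),(291,234)])):
    w=np.array([pix2w(c,*p,z) for p in pts]); print(w.round(4)[:,:2].tolist(),w.mean(0).round(4),np.linalg.norm(np.diff(w,axis=0),axis=1).round(3))
r=rectify(im,c,.016,.35,.70,-.22,.08,2000)
cv2.imwrite('pics/r1.png',cv2.resize(r,None,fx=.85,fy=.85))
E
python3 b.py
```

```text
[[0.4231, -0.0748], [0.4289, -0.0373], [0.503, -0.0515], [0.4955, -0.09]] [ 0.4626 -0.0634  0.038 ] [0.038 0.075 0.039]
[[0.5419, -0.0916], [0.5418, -0.0374], [0.6277, -0.0371], [0.6267, -0.0933]] [ 0.5845 -0.0648  0.016 ] [0.054 0.086 0.056]
[[0.4007, -0.0808], [0.4006, -0.0265], [0.5211, -0.0343], [0.5184, -0.0912]] [ 0.4602 -0.0582  0.016 ] [0.054 0.121 0.057]
```

View pics/r1.png

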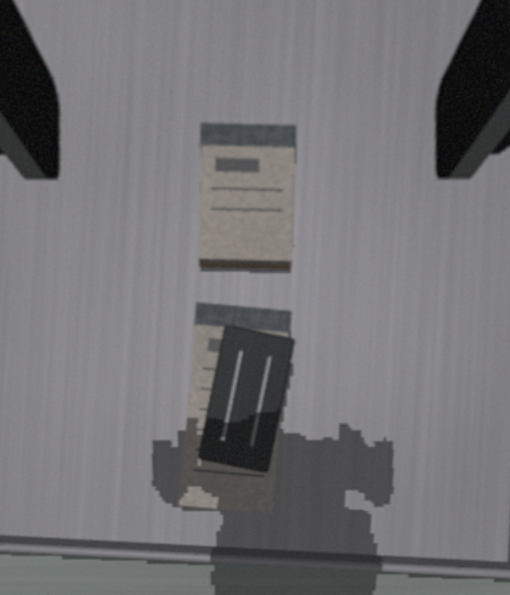

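```bash
cat >> h.py <<'E'
def near(yaw):
    """yaw (mod pi) whose joint 7 is most comfortable is chosen by caller; here normalise to (-pi/2,pi/2]+pi/2 about 1.0"""
    c=1.0
    return c+((yaw-c+np.pi/2)%np.pi-np.pi/2)
def pick(x,y,yaw,z,zhov=.2,op=.8,eff=70,lift=.2,v=.15):
    arm.move_gripper(op)
    arm.movep([x,y,zhov],quat(yaw)); 
    arm.line_to([x,y,z],velocity=v)
    f0=np.array(arm.read_ft_force())
    arm.move_gripper(0.,eff)
    o=arm.read_opening(); f1=np.array(arm.read_ft_force())
    arm.line_to([x,y,lift],velocity=v)
    print("pick op",round(o,3),"after lift",round(arm.read_opening(),3),"f",f0.round(1),f1.round(1),np.array(arm.read_ft_force()).round(1),"t",round(arm.read_time(),1))
def place(x,y,yaw,z,zhov=.2,op=.8,v=.12,back=.2):
    arm.movep([x,y,zhov],quat(yaw))
    print("held",round(arm.read_opening(),3))
    arm.line_to([x,y,z+.012],velocity=v)
    arm.line_to([x,y,z],velocity=.04)
    f=np.array(arm.read_ft_force()); 
    arm.move_gripper(op)
    arm.line_to([x,y,back],velocity=.2)
    print("place f",f.round(1),"t",round(arm.read_time(),1))
E
python3 - <<'E'
from h import *
pick(.4626,-.0634,1.37,.092,zhov=.15,op=.72,eff=80,lift=.15)
cv2.imwrite('pics/w2.png',snapshot('wrist'))
E
```

```text
pick op 0.449 after lift 0.446 f [-0.2  0.3  1.1] [-0.2 -0.5  7.8] [-0.4 -0.4 -4.7] t 5.1
```

View pics/w2.png

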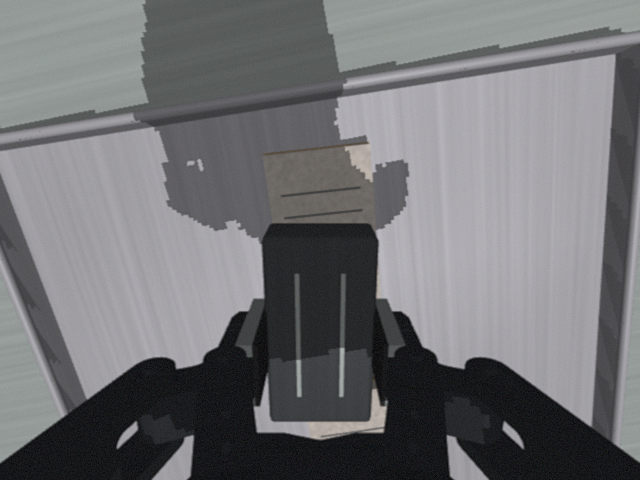

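```bash
python3 - <<'E'
from h import *
arm.movep([.523,-.166,.15],quat(1.52)); print(arm.read_opening())
arm.line_to([.523,-.166,.088],velocity=.12)
z=.088
while z>.0785:
    arm.line_to([.523,-.166,z],velocity=.04); f=arm.read_ft_force()[2]; print(round(z,4),round(f,1))
    if f>0: break
    z-=.0015
arm.move_gripper(.75)
arm.line_to([.523,-.166,.15],velocity=.2)
arm.movep([.50,-.067,.28],quat(np.pi/2)); T=pose(); np.save('T3.npy',np.r_[T[0],T[1]]); im=snapshot('wrist'); cv2.imwrite('pics/w3.png',im); cv2.imwrite('pics/t3.png',snapshot('top'));print(arm.read_time())
c=P('wrist',T); r=rectify(im,c,.016,.35,.70,-.22,.08,2000);cv2.imwrite('pics/r3.png',cv2.resize(r,None,fx=.85,fy=.85))
E
```

```text
0.4483211013155283
0.088 -4.8
0.0865 -5.2
0.085 -4.6
0.0835 -4.4
0.082 -3.7
0.0805 5.4
9.5583
```

View pics/w3.png

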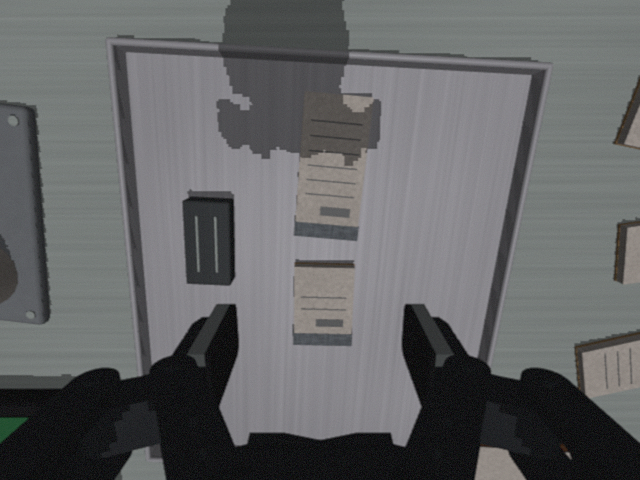

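View pics/t3.png

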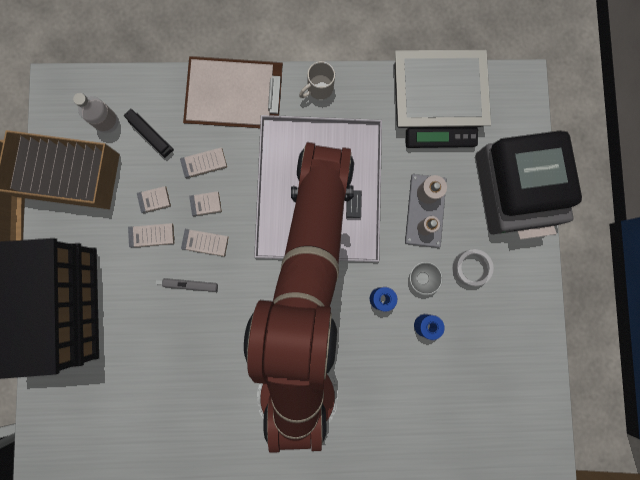

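```bash
python3 - <<'E'
import cv2,numpy as np
im=cv2.imread('pics/w3.png')
f=cv2.GaussianBlur(im,(5,5),0).astype(float)
for n,p in dict(paper=(322,290),papersh=(325,110),strip=(322,340),stripL=(325,231),cardside=(322,263),pan=(450,250),pan2=(270,180),pansh=(270,80),table=(590,250),tablepad=(600,362),striploose=(628,130)).items():
    v=f[p[1],p[0]]; print(n,v.round(),(v[2]/v[0]).round(3),(v[1]/v[0]).round(3))
cv2.imwrite('pics/z3.png',cv2.resize(im[80:360,270:400],None,fx=2.1,fy=2.1,interpolation=cv2.INTER_CUBIC))
E
```

```text
paper [133. 138. 145.] 1.09 1.038
papersh [80. 83. 87.] 1.088 1.038
strip [84. 79. 76.] 0.905 0.94
stripL [83. 79. 77.] 0.928 0.952
cardside [55. 60. 66.] 1.2 1.091
pan [142. 138. 138.] 0.972 0.972
pan2 [145. 140. 142.] 0.979 0.966
pansh [80. 78. 78.] 0.975 0.975
table [121. 123. 119.] 0.983 1.017
tablepad [128. 134. 140.] 1.094 1.047
striploose [70. 72. 75.] 1.071 1.029
```

View pics/z3.png

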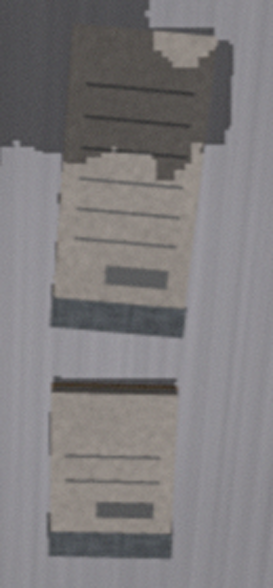

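```bash
cat >> h.py <<'E'
from scipy.optimize import minimize
def corners(x,y,yaw,L,W,z0,z1):
    c,s=np.cos(yaw),np.sin(yaw)
    return np.array([[x+c*a-s*b,y+s*a+c*b,z] for z in (z0,z1) for a,b in ((-L/2,-W/2),(L/2,-W/2),(L/2,W/2),(-L/2,W/2))])
def padmask(im,thP=1.035,thS=.94,k=5):
    f=cv2.GaussianBlur(im,(k,k),0).astype(float)+1; rb=f[...,2]/f[...,0]
    m=((rb>thP)&(f[...,2]>40)|(rb<thS)&(f[...,0]>45)).astype(np.uint8)
    return m
def fitbox(im,cam3,g,L,W,z0,z1,mask=None,close=5,margin=.02):
    """g=(x,y,yaw) guess; returns fitted (x,y,yaw), IoU"""
    proj=lambda p,LL=L,WW=W: cv2.convexHull(np.array([w2pix(cam3,X) for X in corners(*p,LL,WW,z0,z1)],np.float32))
    m=padmask(im) if mask is None else mask
    roi=np.zeros_like(m); cv2.fillConvexPoly(roi,proj(g,L+2*margin,W+2*margin).astype(np.int32),1)
    m=cv2.morphologyEx(m&roi,cv2.MORPH_CLOSE,np.ones((close,close),np.uint8))
    m=cv2.morphologyEx(m,cv2.MORPH_OPEN,np.ones((3,3),np.uint8))
    cs=cv2.findContours(m,cv2.RETR_EXTERNAL,cv2.CHAIN_APPROX_NONE)[0]
    cc=max(cs,key=cv2.contourArea)
    h=cv2.convexHull(cc).astype(np.float32)
    ctr=h.reshape(-1,2).mean(0); d=h.reshape(-1,2)-ctr; h=(ctr+d*(1+.5/np.linalg.norm(d,axis=1,keepdims=True))).astype(np.float32).reshape(-1,1,2)
    A=cv2.contourArea(h)
    def cost(q):
        p=proj((q[0]*.01+g[0],q[1]*.01+g[1],q[2]*.1+g[2])); i=cv2.intersectConvexConvex(p,h)[0]
        return 1-i/(A+cv2.contourArea(p)-i)
    r=min((minimize(cost,[a,b,0],method='Nelder-Mead',options=dict(xatol=.01,fatol=1e-5,initial_simplex=np.array([[a,b,0],[a+.6,b,0],[a,b+.6,0],[a,b,.8]]))) for a,b in ((0,0),(.4,-.4))),key=lambda r:r.fun)
    q=r.x; return np.array([q[0]*.01+g[0],q[1]*.01+g[1],q[2]*.1+g[2]]),1-r.fun
E
cat > c.py <<'E'
from h import *
a=np.load('T3.npy');T=(a[:3],a[3:]);c=P('wrist',T);im=cv2.imread('pics/w3.png')
cv2.imwrite('pics/m3.png',padmask(im)*255)
print(fitbox(im,c,(.460,-.06,-.09),.12,.056,.004,.016))
print(fitbox(im,c,(.587,-.065,0),.08,.056,.004,.016))
im=cv2.imread('pics/t3.png');c=P('top')
o,m=rects(rectify(im,c,.012,.25,.75,.0,.7),.75,.7)
cv2.imwrite('pics/mt3.png',padmask(im,1.05,.93,3)*255)
for q in o:
    L=.12 if q[3]>95 else .08
    print(L,q[:3],fitbox(im,c,q[:3],L,.056,0,.012,mask=padmask(im,1.05,.93,3)))
E
python3 c.py
```

```text
(array([ 0.45984298, -0.05811871, -0.09138363]), np.float64(0.9927787529566602))
(array([ 0.58598229, -0.0650333 , -0.0261248 ]), np.float64(0.9773291227042965))
0.12 (0.4225714416503906, 0.24692074584960932, np.float32(1.3775848)) (array([0.4210046, 0.2379676, 1.392504 ]), np.float64(0.8741156865202658))
0.12 (0.44575411987304686, 0.39289111328125, np.float32(-1.5004901)) (array([ 0.44746448,  0.3846365 , -1.50575678]), np.float64(0.8782561184700329))
0.08 (0.5317200012207031, 0.24445999145507807, np.float32(-1.4288992)) (array([ 0.53277603,  0.23635708, -1.43643647]), np.float64(0.8383943758128309))
0.08 (0.5456341247558594, 0.3879367065429687, np.float32(-1.3370533)) (array([ 0.54870743,  0.38113929, -1.3152549 ]), np.float64(0.8436544775774226))
0.12 (0.648318588256836, 0.2507787475585937, np.float32(-1.3156141)) (array([ 0.65141694,  0.24233819, -1.32681703]), np.float64(0.8680048634906903))
```

View pics/m3.png

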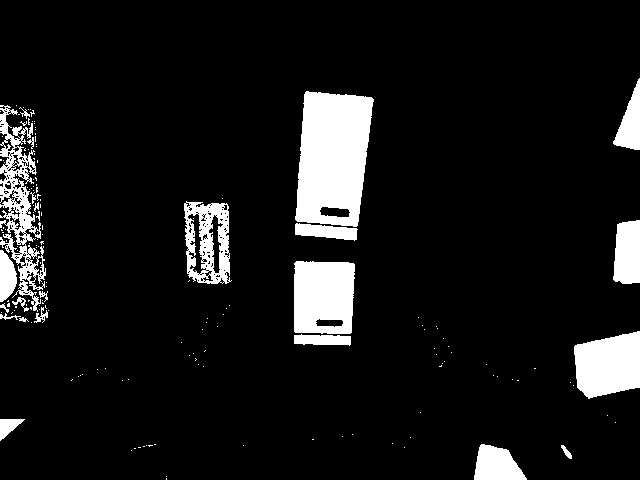

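View pics/mt3.png

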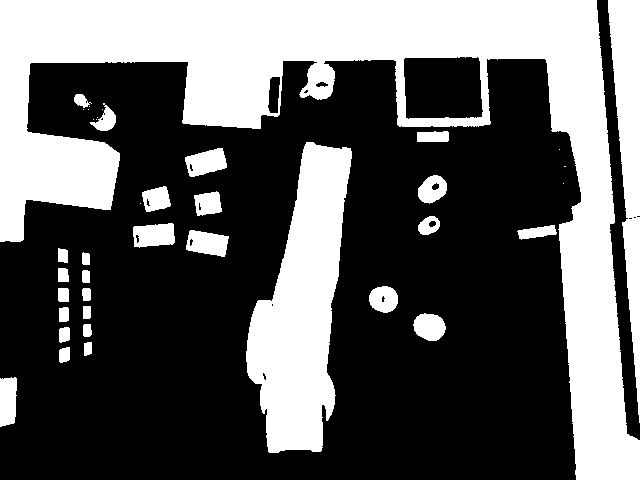

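```bash
cat >> h.py <<'E'
TOPG={'L':.12,'S':.08}
def wrap(a): return (a+np.pi/2)%np.pi-np.pi/2
def look_fit(g,L,z0=0.,z1=.012,hov=.25,tag='x'):
    jy=near(g[2]+np.pi/2)
    arm.movep([g[0],g[1],hov],quat(jy)); T=pose(); im=snapshot('wrist'); cv2.imwrite(f'pics/{tag}.png',im)
    p,iou=fitbox(im,P('wrist',T),g,L,.056,z0,z1,margin=.012)
    print(tag,'fit',p.round(4),'iou',round(iou,3)); return p,iou
def held_fit(L,dz,tag):
    T=pose(); im=snapshot('wrist'); cv2.imwrite(f'pics/{tag}.png',im)
    ty=Rn.from_quat(T[1]).as_matrix()[:,1]; yw=np.arctan2(ty[1],ty[0])-np.pi/2
    z=T[0][2]-dz
    p,iou=fitbox(im,P('wrist',T),(T[0][0],T[0][1],yw),L,.056,z,z+.012,margin=.02)
    d=p[:2]-T[0][:2]; c,s=np.cos(yw),np.sin(yw)
    off=np.array([c*d[0]+s*d[1],-s*d[0]+c*d[1]])
    print(tag,'held offset along/across',off.round(4),'dyaw',round(p[2]-yw,4),'iou',round(iou,3)); return off,p[2]-yw,iou
E
python3 - <<'E'
from h import *
g=(.421,.244,1.392)
p,iou=look_fit(g,.12,tag='l1')
if iou>.95:
    jy=near(p[2]+np.pi/2)
    pick(p[0],p[1],jy,.078,zhov=.15,lift=.2)
    held_fit(.12,.078,'l1h')
E
```

```text
l1 fit [0.4236 0.2491 1.3816] iou 0.988
pick op 0.588 after lift 0.001 f [0.  0.5 0.9] [-1.9 -0.8 11.7] [ 0.3  0.2 -0.3] t 14.1
l1h held offset along/across [-0.0063  0.0005] dyaw 0.0295 iou 0.319
```

View pics/l1.png

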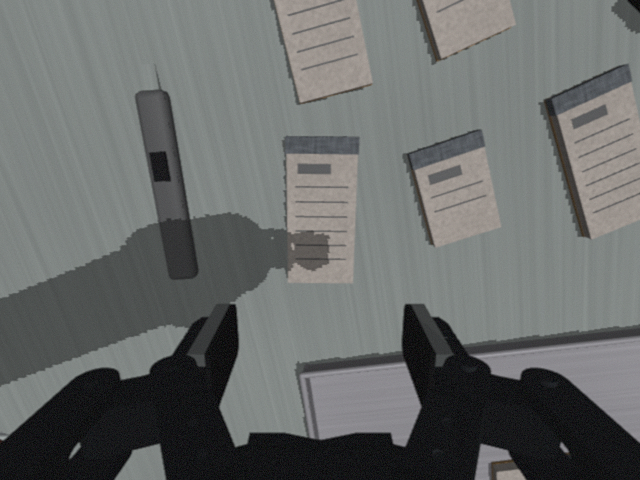

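```bash
ls pics
```

```text
l1.png
l1h.png
m0.png
m3.png
mt3.png
r0.png
r1.png
r3.png
side0.png
t3.png
top0.png
w1.png
w2.png
w3.png
wrist0.png
z3.png
za.png
zb.png
```

View pics/l1h.png

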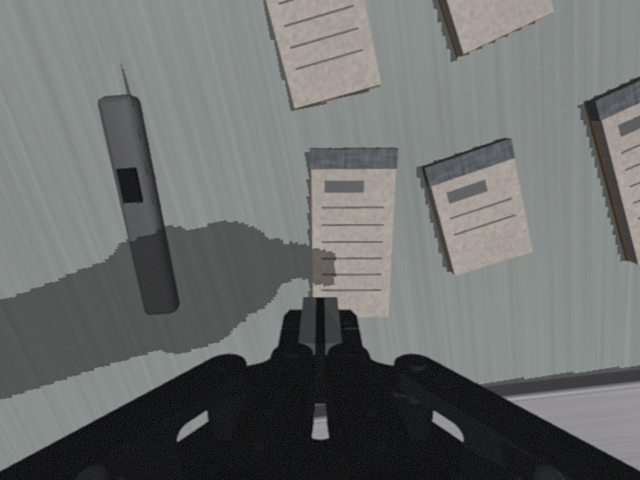

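```bash
python3 - <<'E'
from h import *
g=(.4236,.2491,1.3816)
p,iou=look_fit(g,.12,tag='l1b')
if iou>.95:
    jy=near(p[2]+np.pi/2)
    pick(p[0],p[1],jy,.0715,zhov=.15,lift=.2)
    held_fit(.12,.0715,'l1bh')
E
```

```text
l1b fit [0.4372 0.2461 1.381 ] iou 0.846
```

```bash
sed -i 's/^    print(tag,.fit.,p/    p,iou=fitbox(im,P("wrist",T),p,L,.056,z0,z1,margin=.012); p,iou=fitbox(im,P("wrist",T),p,L,.056,z0,z1,margin=.012)\n&/' h.py; python3 - <<'E'
from h import *
g=(.44,.246,1.381)
p,iou=look_fit(g,.12,tag='l1b')
if iou>.95:
    jy=near(p[2]+np.pi/2)
    pick(p[0],p[1],jy,.0715,zhov=.15,lift=.2)
    held_fit(.12,.0715,'l1bh')
E
```

```text
l1b fit [0.4446 0.2449 1.3832] iou 0.986
pick op 0.625 after lift 0.627 f [-0.6  0.8  0.1] [-1.9 -0.5  6.6] [-0.4 -0.3 -1.4] t 17.9
l1bh held offset along/across [-0.0092  0.01  ] dyaw -0.1915 iou 0.777
```

View pics/l1bh.png

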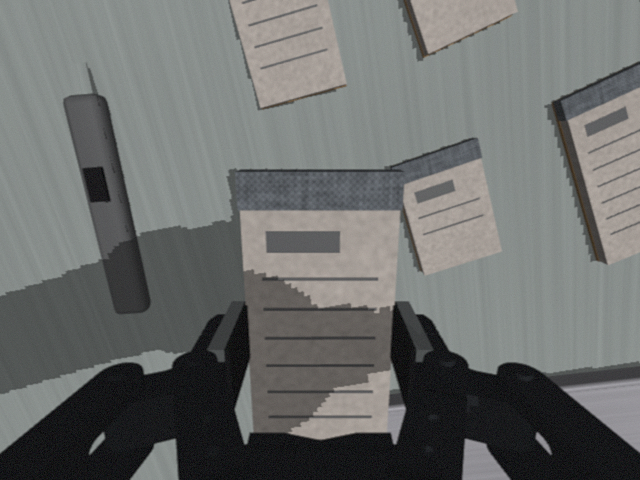

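```bash
python3 - <<'E'
from h import *
T=pose();c=P('wrist',T);R=Rn.from_quat(T[1]).as_matrix()
for zo in (.0595,.0715):
    z=T[0][2]-zo
    for s in (-1,1):
        X=T[0]+R@np.array([zo,s*.028,-.06]); print(zo,s,w2pix(c,X).round(1))
for u,v in ((234,171),(401,171)):
    print(R.T@(pix2w(c,u,v,T[0][2]-.0595)-T[0]))
E
```

```text
0.0595 -1 [233.4 171.4]
0.0595 1 [403.6 171.4]
0.0715 -1 [240.5 167.7]
0.0715 1 [396.8 167.7]
[ 0.05946521 -0.0277899  -0.0601405 ]
[ 0.05937259  0.02709607 -0.06015163]
```

```bash
cat >> h.py <<'E'
BL=(.4598,-.0581,-.0914); BS=(.586,-.065,-.0261)
def stack(B,n):
    place(B[0],B[1],near(B[2]+np.pi/2),.0718+.004+.012*n,zhov=.17,op=.75,back=.17)
def grab(g,L,tag):
    p,iou=look_fit(g,L,tag=tag)
    if iou<.95: print('BAD'); return False
    pick(p[0],p[1],near(p[2]+np.pi/2),.0715,zhov=.13,op=.8,lift=.2)
    cv2.imwrite(f'pics/{tag}h.png',snapshot('wrist'))
    T=pose();c=P('wrist',T);R=Rn.from_quat(T[1]).as_matrix()
    print('expect far end',[w2pix(c,T[0]+R@np.array([.0595,s*.028,-L/2])).round(0).tolist() for s in(-1,1)])
    return True
E
python3 - <<'E'
from h import *
stack(BL,1)
grab((.447,.391,-1.506),.12,'l2')
E
```

```text
held 0.622
place f [-1.6  0.1 16.1] t 21.6
l2 fit [ 0.4466  0.3966 -1.5035] iou 0.992
pick op 0.627 after lift 0.631 f [-0.7  0.3  0.9] [-0.5  0.1  6.1] [-0.4 -0.8 -1.3] t 25.9
expect far end [[233.0, 171.0], [404.0, 171.0]]
```

View pics/l2h.png

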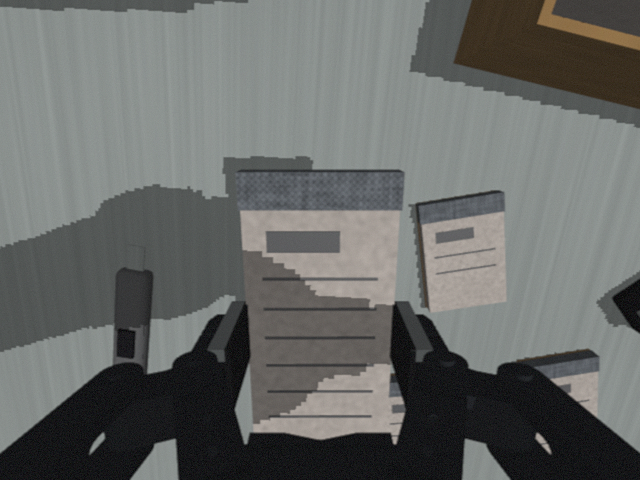

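```bash
python3 - <<'E'
from h import *
stack(BL,2)
arm.movep([.50,-.067,.28],quat(np.pi/2)); T=pose(); im=snapshot('wrist'); cv2.imwrite('pics/w4.png',im)
c=P('wrist',T)
print(fitbox(im,c,BL,.12,.056,.004,.040),fitbox(im,c,BS,.08,.056,.004,.016))
cv2.imwrite('pics/z4.png',cv2.resize(im[60:360,220:420],None,fx=2,fy=2,interpolation=cv2.INTER_CUBIC))
E
```

```text
held 0.627
place f [-1.9 -0.1 17.9] t 29.5
(array([ 0.46142301, -0.0582058 , -0.09196263]), np.float64(0.986065695302544)) (array([ 0.58644701, -0.06495789, -0.02971649]), np.float64(0.976902961505182))
```

View pics/z4.png

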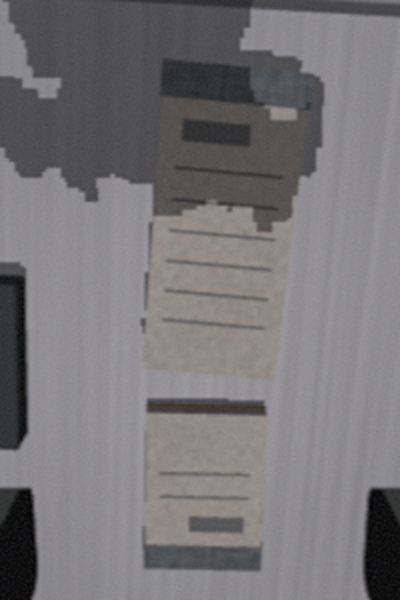

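```bash
sed -i 's/,\.0718+\.004/,.0723+.004/' h.py; python3 - <<'E'
from h import *
if grab((.651,.248,-1.327),.12,'l3'):
    stack(BL,3)
E
```

```text
l3 fit [ 0.6492  0.2536 -1.3126] iou 0.99
pick op 0.623 after lift 0.625 f [ 0.5 -0.5  0. ] [-0.7 -0.   7.8] [-0.1 -0.  -1. ] t 34.1
expect far end [[233.0, 171.0], [404.0, 171.0]]
held 0.625
place f [-2.7 -0.3 15. ] t 37.3
```

View pics/l3h.png

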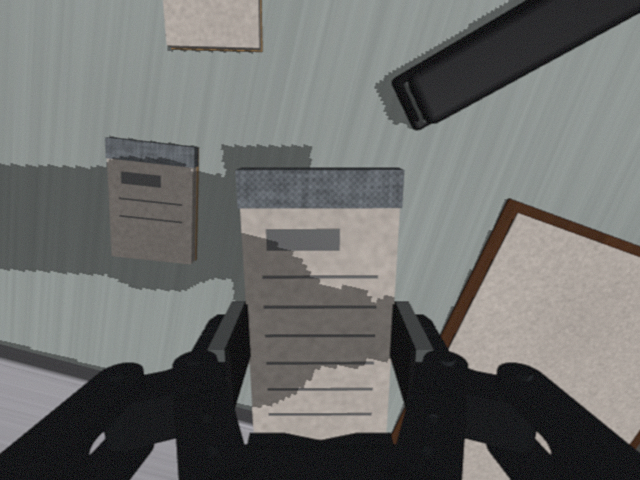

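```bash
python3 - <<'E'
from h import *
B=(.5864,-.065,-.028)
q,_=look_fit(B,.08,z0=.004,z1=.016,tag='bs')
if grab((.533,.245,-1.436),.08,'s1'):
    stack(q,1)
    if grab((.548,.388,-1.32),.08,'s2'): print(q.tolist())
E
```

```text
bs fit [ 0.5863 -0.0651 -0.022 ] iou 0.976
s1 fit [ 0.5325  0.248  -1.4226] iou 0.98
pick op 0.63 after lift 0.629 f [0.6 0.3 1.5] [-0.5  0.6  6.5] [-0.  -1.3 -0.5] t 42.1
expect far end [[237.0, 230.0], [400.0, 230.0]]
held 0.629
place f [-1.7  0.2  9.8] t 45.6
s2 fit [ 0.5465  0.3909 -1.3393] iou 0.985
pick op 0.626 after lift 0.627 f [-0.3 -0.5 -0.1] [1.  0.  6.5] [ 0.6 -0.3 -0.5] t 49.9
expect far end [[237.0, 230.0], [400.0, 230.0]]
[0.5862725789425238, -0.06507434017213044, -0.021989428058180292]
```

View pics/s1h.png

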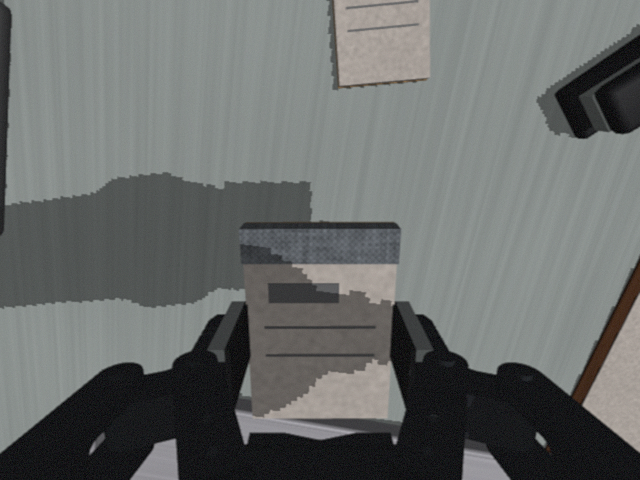

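View pics/s2h.png

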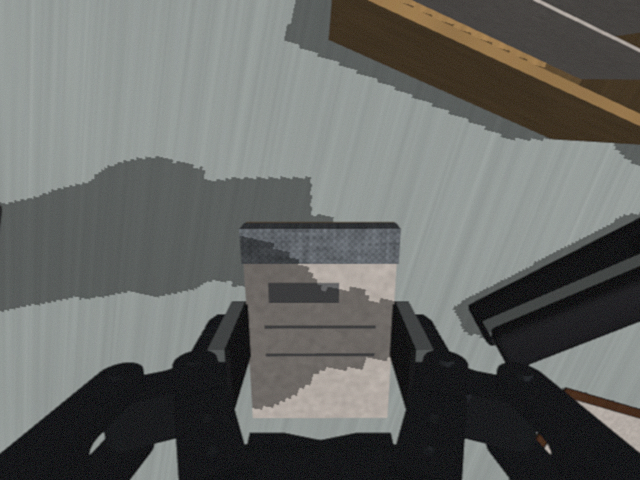

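View pics/bs.png

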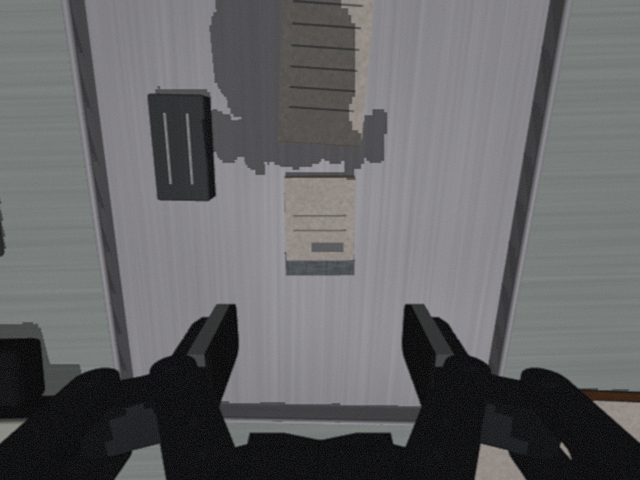

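```bash
python3 - <<'E'
from h import *
stack((0.58627,-0.06507,-0.022),2)
arm.movep([.54,-.067,.30],quat(np.pi/2)); T=pose(); im=snapshot('wrist'); cv2.imwrite('pics/w5.png',im)
c=P('wrist',T); print(T[0])
print(fitbox(im,c,BL,.12,.056,.004,.052),fitbox(im,c,BS,.08,.056,.004,.040))
cv2.imwrite('pics/z5.png',cv2.resize(im[40:340,170:420],None,fx=2,fy=2,interpolation=cv2.INTER_CUBIC))
for t in [w2pix(c,X).round(0).tolist() for X in corners(.523,-.166,-.05,.076,.04,.004,.026)[4:]]: print(t)
E
```

```text
held 0.629
place f [-1.7 -0.5  9.3] t 53.5
[ 0.53936276 -0.06706862  0.29908581]
(array([ 0.46068678, -0.05791836, -0.087891  ]), np.float64(0.9895250748177032)) (array([ 0.58692688, -0.06439577, -0.01251521]), np.float64(0.9590991803616143))
[183.0, 149.0]
[187.0, 235.0]
[231.0, 237.0]
[230.0, 151.0]
```

View pics/z5.png

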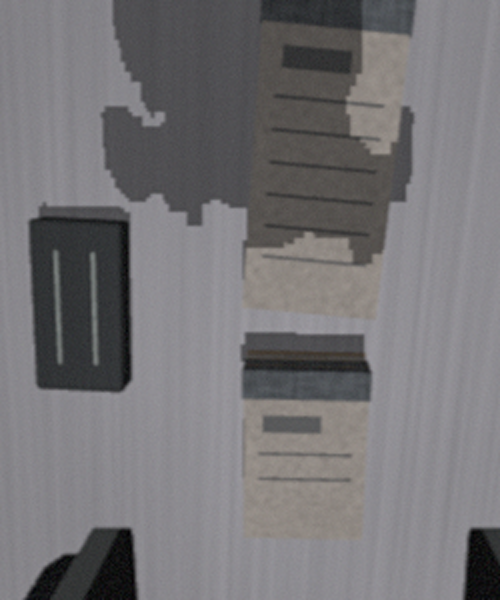

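```bash
python3 - <<'E'
from h import *
pick(.523,-.166,1.52,.081,zhov=.14,op=.72,eff=80,lift=.2)
cv2.imwrite('pics/wt2h.png',snapshot('wrist'))
E
```

```text
pick op 0.449 after lift 0.444 f [-0.2 -0.4  1.8] [0.1 1.  5.5] [-0.7  0.6 -4.3] t 57.0
```

View pics/wt2h.png

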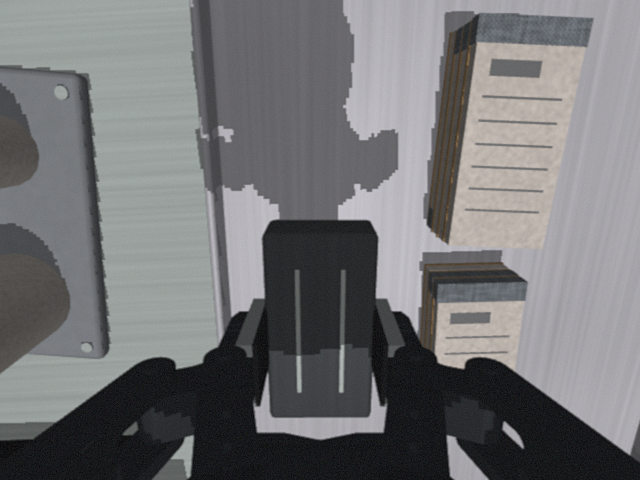

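```bash
python3 - <<'E'
from h import *
x,y,jy=.4603,-.058,near(-.090+np.pi/2)
arm.movep([x,y,.2],quat(jy)); print(arm.read_opening())
arm.line_to([x,y,.138],velocity=.12)
z=.134
while z>.125:
    arm.line_to([x,y,z],velocity=.04); f=arm.read_ft_force()[2]; print(round(z,4),round(f,1))
    if f>-.5: break
    z-=.0015
arm.move_gripper(.7)
arm.line_to([x,y,.2],velocity=.2)
arm.movep([.54,-.067,.30],quat(np.pi/2)); im=snapshot('wrist'); cv2.imwrite('pics/w6.png',im)
arm.movep([.50,-.30,.30],quat(np.pi/2)); T=pose();np.save('T7.npy',np.r_[T]) if 0 else np.save('T7.npy',np.concatenate(T)); im=snapshot('wrist'); cv2.imwrite('pics/w7.png',im);print(arm.read_time())
E
```

```text
0.4428392035904537
0.134 -3.9
0.1325 -3.4
0.131 -4.5
0.1295 7.9
61.7
```

View pics/w6.png

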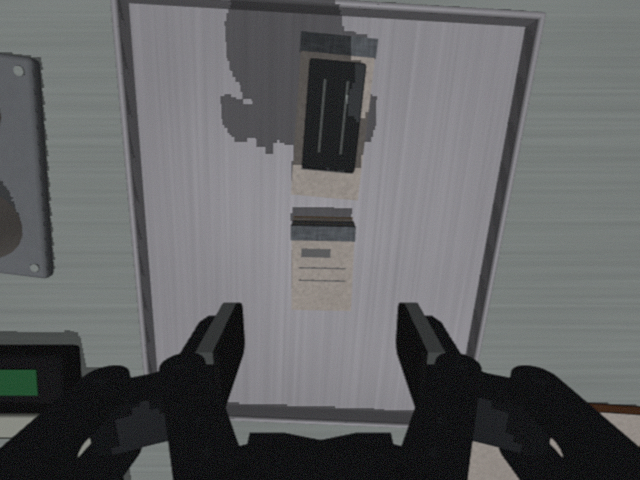

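View pics/w7.png

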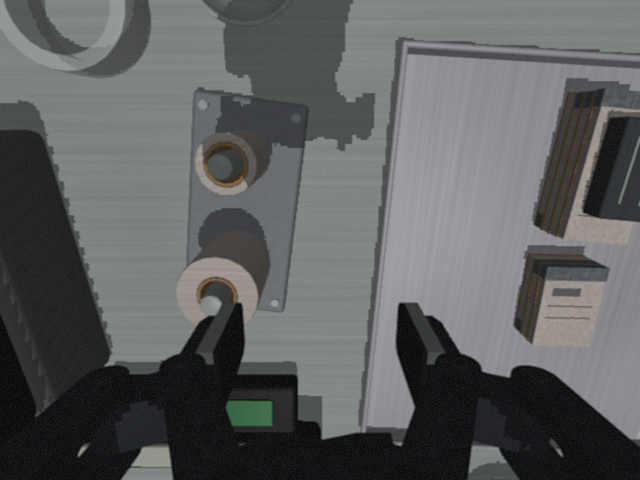

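```bash
cat > d.py <<'E'
from h import *
a=np.load('T7.npy');c=P('wrist',(a[:3],a[3:]));im=cv2.imread('pics/w7.png')
w=[pix2w(c,217.5,292,.094),pix2w(c,211,305,.112),pix2w(c,226,164,.094)]
print([x.round(4)[:2] for x in w])
for n,z,p in (("roll r32",.094,(w[0][0],w[0][1],.032)),("post",.112,(w[1][0],w[1][1],.009)),("part",.094,(w[2][0],w[2][1],.022)),("hole",.094,(w[0][0],w[0][1],.013))):
    pts=np.array([w2pix(c,(p[0]+p[2]*np.cos(t),p[1]+p[2]*np.sin(t),z)) for t in np.linspace(0,6.283,40)])
    cv2.polylines(im,[(pts*16).astype(np.int32)],True,(0,0,255),1,shift=4)
cv2.imwrite('pics/z7.png',cv2.resize(im[120:350,160:320],None,fx=2.6,fy=2.6,interpolation=cv2.INTER_NEAREST))
ct=P('top'); 
for z in (0,.15): print(z,[pix2w(ct,*p,z).round(3)[:2].tolist() for p in ((478,150),(490,235),(492,140),(497,213))])
im=cv2.imread('pics/top0.png'); cv2.imwrite('pics/zt.png',cv2.resize(im[160:260,400:460],None,fx=6,fy=6,interpolation=cv2.INTER_CUBIC))
E
python3 d.py
```

```text
[array([ 0.5488, -0.3749]), array([ 0.5511, -0.3753]), array([ 0.4524, -0.362 ])]
0 [[0.677, -0.531], [0.43, -0.552], [0.706, -0.573], [0.492, -0.575]]
0.15 [[0.633, -0.476], [0.414, -0.494], [0.659, -0.513], [0.47, -0.515]]
```

View pics/z7.png

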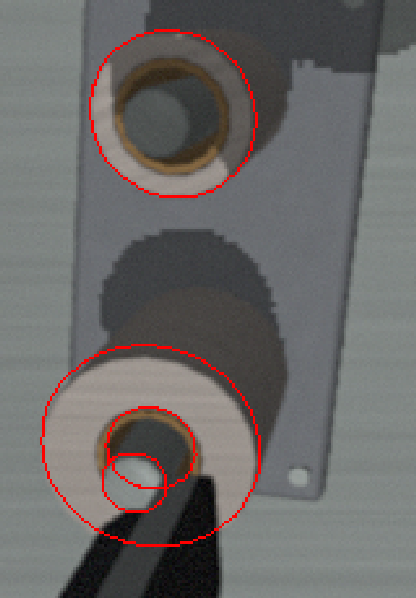

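View pics/zt.png

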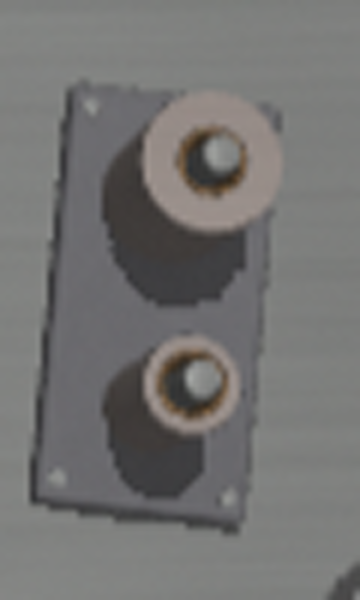

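```bash
cat > e.py <<'E'
from h import *
arm.move_gripper(1.0)
arm.movep([.5515,-.376,.32],quat(1.42)); T=pose(); im=snapshot('wrist'); cv2.imwrite('pics/w8.png',im)
c=P('wrist',T)
for z,r in ((.094,.032),(.112,.009),(.094,.013)):
    pts=np.array([w2pix(c,(.5515+r*np.cos(t),-.376+r*np.sin(t),z)) for t in np.linspace(0,6.283,40)])
    cv2.polylines(im,[(pts*16).astype(np.int32)],True,(0,0,255),1,shift=4); print(z,r,pts.mean(0).round(1),np.ptp(pts,0).round(1))
cv2.imwrite('pics/z8.png',cv2.resize(im[100:400,170:470],None,fx=2,fy=2,interpolation=cv2.INTER_NEAREST))
E
python3 e.py
```

```text
0.094 0.032 [320.1 225.3] [82.2 79.8]
0.112 0.009 [320.1 231. ] [24.5 23.7]
0.094 0.013 [320.1 225.2] [33.4 32.4]
```

View pics/z8.png

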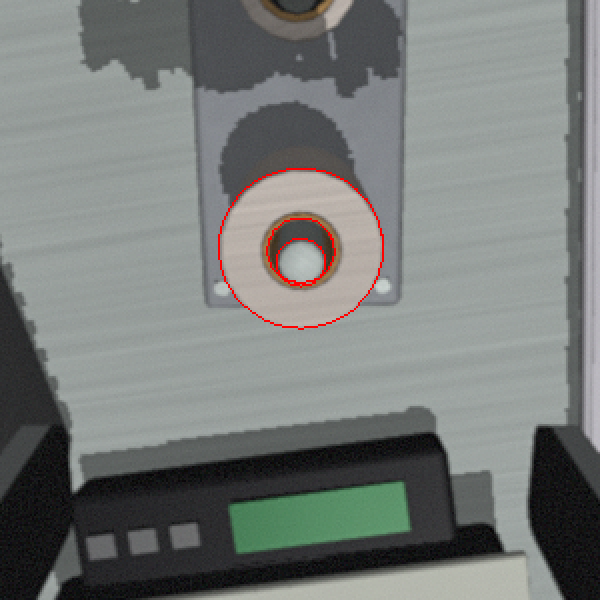

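```bash
python3 - <<'E'
from h import *
x,y,jy=.5515,-.376,1.42
arm.line_to([x,y,.130],velocity=.15); print(arm.read_ft_force())
arm.move_gripper(0.,60); print(arm.read_opening(),arm.read_ft_force())
arm.line_to([x,y,.27],velocity=.1); print(arm.read_opening(),arm.read_ft_force(),arm.read_time())
cv2.imwrite('pics/w9.png',snapshot('wrist'));cv2.imwrite('pics/s9.png',snapshot('side'))
E
```

```text
[0.71750531 0.11936823 1.2105426 ]
0.7344687021458182 [0.53224292 0.51221077 5.153651  ]
0.7279656621584146 [ 0.09380317  0.06293223 -1.95132458] 65.9083
```

View pics/s9.png

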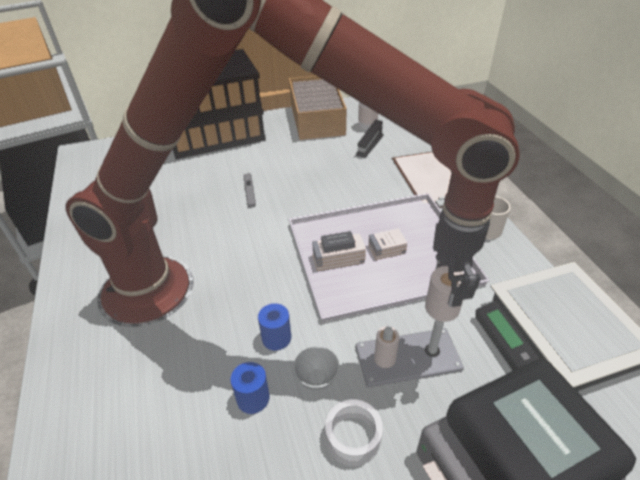

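View pics/w9.png

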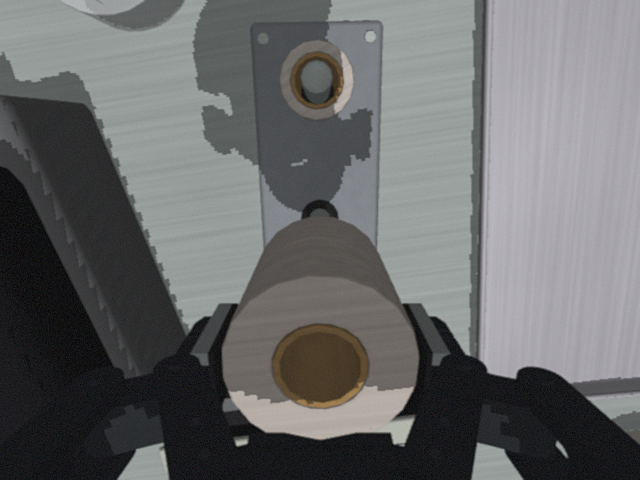

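```bash
python3 - <<'E'
from h import *
x,y=.704,-.079
arm.line_to([.5515,-.376,.29],velocity=.15)
arm.line_to([x,y,.29],velocity=.2,ori=quat(1.52)); print(arm.read_opening())
cv2.imwrite('pics/s10.png',snapshot('side'))
arm.line_to([x,y,.14],velocity=.12)
z=.132
while z>.112:
    arm.line_to([x,y,z],velocity=.03); f=arm.read_ft_force()[2]; print(round(z,4),round(f,1))
    if f>2: break
    z-=.002
arm.move_gripper(1.0); print(arm.read_opening())
arm.line_to([x,y,.26],velocity=.12)
print(arm.read_time());cv2.imwrite('pics/w10.png',snapshot('wrist'))
arm.movep([.45,.25,.35],quat(.2)); print(arm.read_time())
arm.pause(.5); cv2.imwrite('pics/t10.png',snapshot('top'));cv2.imwrite('pics/s11.png',snapshot('side'))
E
```

```text
0.7264888639896766
0.132 -1.5
0.13 -1.6
0.128 -1.4
0.126 -2.8
0.124 -1.8
0.122 -2.2
0.12 5.0
0.99745946458604
73.15
74.7833
```

View pics/t10.png

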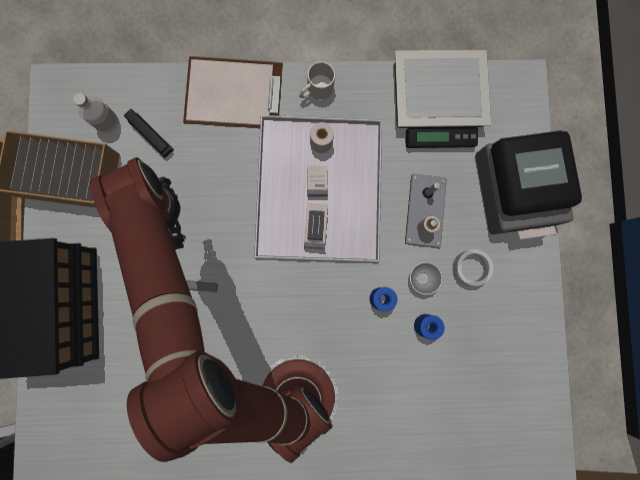

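View pics/s11.png

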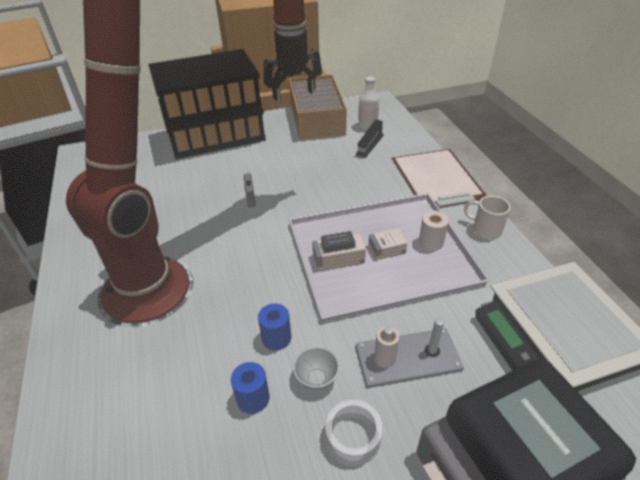

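View pics/w10.png

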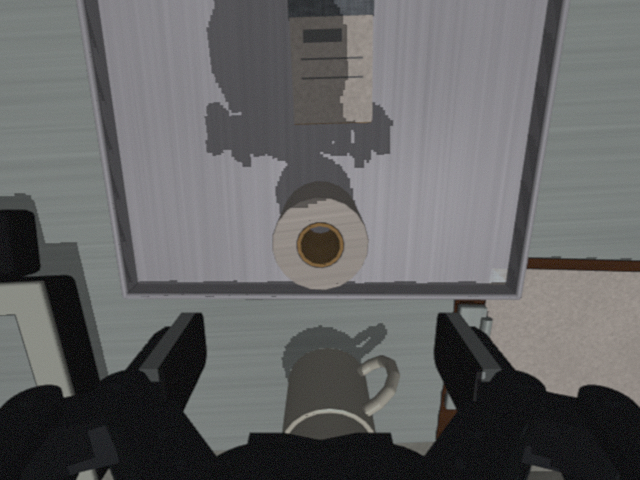

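```bash
python3 - <<'E'
from h import *
arm.movep([.56,-.06,.30],quat(np.pi/2)); T=pose(); im=snapshot('wrist');c=P('wrist',T)
f=cv2.GaussianBlur(im,(3,3),0).max(2); 
dark=((f<75)).astype(np.uint8)
print('long',fitbox(im,c,BL,.12,.056,.004,.052)); print('short',fitbox(im,c,BS,.08,.056,.004,.040))
try: print('wt',fitbox(im,c,(.4603,-.058,-.09),.076,.04,.052,.074,mask=(f<62).astype(np.uint8),margin=.004))
except Exception as e: print(e)
o=im.copy()
for B,L,W,z0,z1 in ((BL,.12,.056,.004,.052),((.5863,-.0651,-.022),.08,.056,.004,.040),((.4603,-.058,-.09),.076,.04,.052,.074)):
    k=corners(*B,L,W,z0,z1)
    for q in (k[:4],k[4:]):
        cv2.polylines(o,[(np.array([w2pix(c,X) for X in q])*16).astype(np.int32)],True,(0,0,255),1,shift=4)
cv2.imwrite('pics/z12.png',cv2.resize(np.hstack([im[10:310,240:400],o[10:310,240:400]]),None,fx=2,fy=2,interpolation=cv2.INTER_CUBIC))
arm.movep([.45,.25,.35],quat(.2)); print(arm.read_time())
E
```

```text
long (array([ 0.46076236, -0.05795511, -0.08781984]), np.float64(0.9861548026193296))
short (array([ 0.58726365, -0.06482104, -0.01556309]), np.float64(0.9716227350597113))
wt (array([ 0.45828574, -0.05768642, -0.08042794]), np.float64(0.9486356054319531))
78.7167
```

View pics/z12.png

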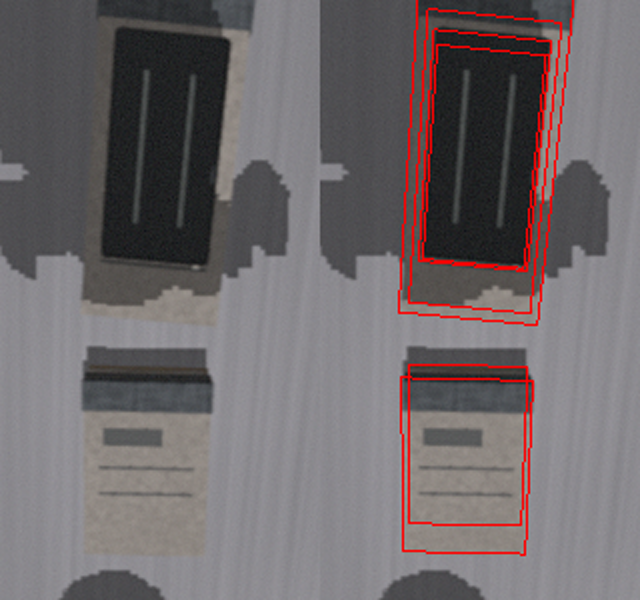

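```bash
python3 - <<'E'
from station import arm,ticket
arm.pause(.3); print(arm.read_ft_force()); print(ticket.finish_job())
E
```

```text
[-0.98465624  0.39045771 -0.12910331]
the job is handed in; nothing more can be done
None
```

I loaded the pan as asked and handed the job in at about 79 s of the 210 s.

- **Pads:** the three loose long pads are on the long base and the two loose short pads are on the short base. In the last wrist-camera check both piles matched their intended poses to about 1 mm and 0.01 rad.
- **Weight:** I took it off the long base first, parked it on the pan, and laid it on the finished long pile at the end. The fit puts it about 2.5 mm off the pile's centre along its length. That fit was less certain, because the arm's shadow fell across it.
- **Rolls:** the full roll stands upright on the free far end of the pan, clear of the pads. The part-used roll is still on its post.
- **Bystanders:** the last top and side pictures show the bowl and tape roll where they started. The cutter was partly hidden by the arm in the last top picture, but it looked unmoved.

**What went wrong:** the first grasp of one long pad was too high. The fingers slid off the top and pushed the pad about 2 cm across the table. I measured it again, gripped lower, and the second try held. No other grasp slipped.

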